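# Oil the pastry conveyor and inch it on the key

### The job

Oil the belt conveyor: swing the oil pump's lever all the way to its stop and let it spring back to rest. Then take the yellow key from the key block, push it fully home in the control station's key switch (its pins are sticky: keep it straight and wiggle it slightly if it catches), turn it a quarter turn clockwise to the stop and finish while still gripping it there, because the switch is sprung and the belt inches only while the key is held. Leave the other keys and the bakery tools where they are, and do not press the red stop button.

Things in the scene. Friction and masses are not known exactly. Their poses are not given: they have to be found in the camera images.
- pump: oil pump bolted down: foot 130 x 120 mm, white reservoir, aluminium head 100 x 90 mm with its top 115 mm up; filler cap (127 mm up) and lever clevis (140 mm up) on the head. Origin: centre of the underside; x from the front (round gauge) to the back, z up. The lever swings in the plane y = 0 about a pin along y at x = -10 mm, z = 128 mm
- pump_lever (a joint): pump lever angle, rad: 0 at rest (leaning 0.35 rad from upright towards the pump's +x), growing as its grip swings over the top towards the pump's front (-x); stop at 1.1. A spring pulls it back (1.5 N at the grip at rest, 4 N at the stop); let go, it returns by itself within about 2 s
- lever_grip (a point): centre of the lever's black sleeve grip, 24 (in the lever's plane) x 16 (pump's y) x 44 mm long along the lever, on a flat steel bar 14 x 8 mm; this point is 100 mm from the pin, 222 mm above the table at rest, 228 mm at its highest, 201 mm at the stop. Its axes turn with the lever
- key_block: grey plastic block 56 x 190 x 45 mm on the table, with three slots in a row along its y (at y = -55, 0 and +55 mm), each holding one key upright; which key stands in which slot varies. Origin: centre of its underside, z up
- key_yellow: key: yellow head 30 wide (x) x 12 thick (y) x 34 mm tall (z), steel blade below 10 (x) x 3 (y) x 29 mm long, last 6 mm tapered; about 45 g; works either way round. Origin: on the axis at the underside of the head, where the blade begins; z up. Starts upright in the block, the head's underside on the block's top, 45 mm up, width along the block's y
- key_red: another key of the same shape with a red head, upright in the block; to be left there
- key_blue: another key of the same shape with a blue head, upright in the block; to be left there
- station: control station bolted down: steel box 110 (x) x 190 (y) x 85 mm high, feet 220 mm long in y. On top: brass key cylinder at y = +50 mm, red stop button on a yellow base at y = -55 mm (34 mm high at most), green lamp and black button between them at y = 0 (13 mm high). Origin: centre of its underside, z up
- keyway (a point): centre of the keyway's mouth, on the turning axis at the cylinder's top face (25 mm across), 97 mm above the table, 12 above the panel; x along the slot (station's x while unturned), z up; turns with the cylinder. Slot 11.2 x 4 mm, 36 deep, mouth flared 2 mm; sticky pins 10 and 19 mm down at one end each hold the blade with 10 to 15 N. Home: head rests on the cylinder
- key_plug (a joint): key cylinder angle, rad: 0 unturned, growing clockwise seen from above, stop at 1.5. A spring of 0.03 to 0.06 N m returns it to 0 when the key is let go; through the blade's play it lags up to about 0.2 rad behind the key
- estop (a joint): travel of the red stop button, m: 0 out, 0.006 pressed
- bowl: steel bowl 140 mm across, 55 mm high, loose on the table; origin under its centre
- scraper: bench scraper lying flat, steel blade 100 x 150 x 4 mm with a white grip 18 mm high along one edge, loose; origin under the blade's centre
- brush: pastry brush lying flat, loose; origin under its middle
- shaker: aluminium sugar shaker 66 mm across, 100 mm high, loose; origin under its centre
- measure: steel measuring cup 72 mm across, 80 mm high, loose; origin under its centre

How it is judged (in metres and radians):
On the way, in this order (a step that is already met when the one before it is completed fails the run):
1. the pump lever is swung to its stop (value of joint pump_lever above 1 rad), for 0.1 s.
2. the pump lever is back at rest with the robot off the pump (value of joint pump_lever below 0.08 rad and contact force between the fingers and pump below 0.2 N), for 0.2 s.
3. the yellow key is fully home in the unturned key cylinder (z of key_yellow in the frame of keyway below 0.0035 m and horizontal distance between key_yellow and keyway below 0.004 m and value of joint key_plug below 0.3 rad), for 0.1 s.
At the end, for the whole second after the job is handed in: Yellow key home in the cylinder (head within 3.5 mm of its face, within 4 mm of its axis, upright within 0.15 rad), cylinder past 1.25 rad, fingers on the key with over 1 N, arm not pressing on the station (under 1 N), pump lever at rest (below 0.08 rad), stop button out (value of joint key_plug above 1.25 rad and z of key_yellow in the frame of keyway below 0.0035 m and horizontal distance between key_yellow and keyway below 0.004 m and angle between the z axis of key_yellow and the z axis of keyway, either way round below 0.15 rad and contact force between the fingers and key_yellow above 1 N and contact force between the arm and station below 1 N and value of joint pump_lever below 0.08 rad and value of joint estop below 0.003 m); the arm keeps its last pose, push and grip.
It fails at once if the red stop button is pressed (value of joint estop above 0.003 m).
It fails at once if the red or blue key is moved more than 20 mm (distance of any of key_red, key_blue from where it was at the start of the episode above 0.02 m).
It fails at once if a bakery tool on the table is shifted more than 30 mm (distance of any of bowl, scraper, brush, shaker, measure from where it was at the start of the episode above 0.03 m).
It also fails if it takes over 72 s, if anything falls off the work surface, if the arm or the gripper's body presses on something with over 40 N, if the wrist force passes 120 N, or if a joint passes its speed limit or range.

### The arm

A 7-joint arm with a two-finger parallel gripper is mounted at the origin on the work surface. World frame = base frame: x ahead of the robot, y to its left, z up, the work surface at z = 0. Lengths are in mm, angles in rad, forces in N, time in s.
With the tool pointing down it reaches from about 400 to 750 mm from the base axis. Payload 19.5 kg.
Tool frame: the origin (TCP) lies midway between the tips of the shut fingers; the grasp point (between the pads) lies 19 mm behind it; z points along the fingers, y is the line along which they close (so a half turn about z gives the same grasp; the last joint's range is limited). The gripper opens to 85 mm and grips with 20 to 120 N. Pads are 22 mm wide; open, the fingers measure 114 mm over their backs; the gripper's body (76 mm by 85 mm) begins 54 mm behind the grasp point. The pads swing forward as they close: fully open they stand 13 mm farther back than shut.
Start: joints at [1.202, 0.707, -0.028, 1.485, 0.022, 0.951, -0.075], TCP at [184.575, -544.54, 206.168] pointing down, gripper open.
Joint ranges: [-2.71, 2.71], [-0.32, 2.16], [-1.57, 1.52], [0, 2.45], [-1.46, 4.6], [0, 2.02], [-2.83, 2.83]. Speed limits (rad/s): [1.89, 1.89, 2.57, 2.57, 3.01, 3.01, 3.01].

### API

Orientations are given as [roll, pitch, yaw] about the fixed x, y, z axes, in that order (R = Rz(yaw) Ry(pitch) Rx(roll)).
In Python, from bench import sensors, optics, job gives the robot as it stands.
- The arm moves only by the tool send_rows, never from a script. Its argument "increments" is a list of rows, each a list of 7 numbers: the turn, a rotation vector about the tool's x, y, z in degrees, then the shift along the tool's x, y, z in cm, then the opening in per cent of the stroke, from 0 (shut) to 100 (fully open). In form: [[ax, ay, az, dx, dy, dz, gripper], ...]. A call has 1 to 20 rows; each row is the pose to reach, as a shift and turn from the pose commanded when the call began, along the tool's axes at that moment; what a row does not reach only later rows make up. A row lasts 1/8 s, in which the tool goes at most 62.5 mm and 10.7 degrees, less where a joint would pass 70% of its speed; a pose out of reach is approached as far as the arm can. A call with a gripper value outside its range is refused whole. The fingers move at their own pace and stop on an object; "newtons" is the grip in N (left out, the last holds). Time passes only in rows, so rows that repeat a pose let the fingers close. It gives the time, the measured TCP pose, the force, the opening and the grip force at its end, in the units of the state.
- sensors.observe(): the state, without advancing time (a new reading comes with each control period).
- optics.camera(name): name is "side" or "top"; returns a dict with "image" (480x640x3 uint8, red, green, blue), "depth" (480x640 float32, mm along the optical axis (not along the pixel's ray), 0 where there is no reading), "camera_matrix" (3x3 intrinsics, pixels), "k1" (the pictures are not rectified: a ray, as slopes to the right and down, at radius r is drawn at 1 + k1 r^2 times it, then the intrinsics apply), "rvec" (rotation vector, rad) and "tvec" (3), from world to camera coordinates, as OpenCV has them. Camera axes: x right, y down, z forward; pixel columns grow to the right and rows downward; lengths in mm; the calibration is good to about 2 mm. A picture is of the moment at which its call begins.
- job.close_job(): hands the job in; it is judged then, once.
Trained networks look in the newest picture that a camera, given by its name, has taken for a name from the list of things; names that differ only in an ending like _2 or _b are one class to them, and where a whole thing is asked for, a point or a joint stands for the part that bears it (a point fixed in the world has none). Each returns a list of dicts, best first, with "p" (0 to 1); they miss things now and then, are a little off and sometimes report something else, mostly with a low value. They report only what shows in the picture. A call takes as long as a camera call.
- optics.outline_of(camera, name): "pixels" (480x640 bool, what is visible of it) and "at" ([row, column] in pixels, amid what is visible of it).
- optics.pinpoint(camera, name): "at" ([row, column] in pixels: a listed point, or the origin of a listed thing).
The state is a dict: "time": time; "joint_pos": joint angles; "dq": joint speeds; "joint_efforts": joint torques, N m; "tcp_pos": TCP position; "orientation": TCP orientation; "contact_force": force on the tool from outside, world axes, zero at the start; "torque": the same for the moment, N m; "opening": finger opening in mm; "finger_force": force on a finger pad.
Only numpy, scipy, OpenCV 4.12 (cv2) and the standard library are available. Lean on these libraries where they do the work, as an engineer would, in place of code of your own. Each camera call takes 0.05 s, during which the arm holds its last target. There are 200 camera calls.

## Working session

There is one attempt and no reset: what is moved stays moved. The work goes in short steps, Python scripts to look and compute and a tool call to move; the robot and the scene stay as the last step left them, time stands still between calls to the robot, and variables do not carry over. Pictures are saved under pics/ and viewed, at most 10 in all, crops included, and the job is handed in when it is done.

Besides the shell and the picture viewer there is one more tool, called as a command line: name --pt "numbers of a row" for each row, then --argument value for the rest. send_rows: Moves the arm, as the interface text tells. Its arguments: {"type":"object","properties":{"increments":{"type":"array","items":{"type":"array","items":{"type":"number"}}},"newtons":{"type":"number"}},"required":["increments"]}

```bash
mkdir -p pics; ls
cat > h.py <<'E'
import numpy as np, cv2
from scipy.spatial.transform import Rotation as R
from bench import sensors, optics, job
def shot(n):
    c=optics.camera(n); c['R']=cv2.Rodrigues(np.array(c['rvec'],float))[0]; c['t']=np.array(c['tvec'],float).ravel(); return c
def ray(c,rc):
    K=np.array(c['camera_matrix']); k=float(c['k1'])
    d=cv2.undistortPoints(np.array([[[rc[1],rc[0]]]],float),K,np.array([k,0,0,0,0.]))[0,0]
    return np.array([d[0],d[1],1.])
def at_z(c,rc,z):   # pixel -> world on height z
    d=c['R'].T@ray(c,rc); o=-c['R'].T@c['t']; return o+d*(z-o[2])/d[2]
def deproj(c,rc):
    r,q=int(round(rc[0])),int(round(rc[1])); Z=c['depth'][r,q]
    return c['R'].T@(ray(c,rc)*Z-c['t'])
def cloud(c,mask):
    rr,cc=np.nonzero(mask&(c['depth']>0)); K=np.array(c['camera_matrix'])
    d=cv2.undistortPoints(np.stack([cc,rr],1).astype(float)[:,None],K,np.array([float(c['k1']),0,0,0,0.]))[:,0]
    Z=c['depth'][rr,cc][:,None]; return (np.hstack([d,np.ones((len(d),1))])*Z-c['t'])@c['R']
def proj(c,p):
    return cv2.projectPoints(np.array(p,float).reshape(-1,1,3),np.array(c['rvec'],float),c['t'],np.array(c['camera_matrix']),np.array([float(c['k1']),0,0,0,0.]))[0][:,0,::-1]
E
python3 - <<'E'
from h import *
s=sensors.observe(); print({k:np.round(v,3).tolist() for k,v in s.items()})
for n in ('top','side'):
    c=shot(n); cv2.imwrite(f'pics/{n}0.png',c['image'][...,::-1])
    print(n,'cam',np.round(-c['R'].T@c['t']))
    for t in ('pump','lever_grip','key_yellow','key_red','key_blue','key_block','station','keyway','bowl','shaker','measure','scraper','brush'):
        for d in optics.pinpoint(n,t)[:1]: print(t,'pin',np.round(d['at']),round(d['p'],2),np.round(deproj(c,d['at'])))
        for d in optics.outline_of(n,t)[:1]:
            P=cloud(c,d['pixels']); print('   outl',np.round(d['at']),round(d['p'],2),len(P),np.round(np.median(P,0)),np.round(np.percentile(P,[2,98],axis=0)).tolist() if len(P) else '')
E
```

```text
pics
{'time': 0.0, 'joint_pos': [1.202, 0.707, -0.028, 1.485, 0.022, 0.951, -0.075], 'dq': [-0.0, -0.001, 0.0, -0.0, -0.0, 0.0, -0.0], 'joint_efforts': [0.0, -88.321, 1.235, -23.617, 0.017, 0.007, -0.0], 'tcp_pos': [184.466, -544.292, 205.726], 'orientation': [-3.14, 0.0, 0.327], 'contact_force': [-0.686, -0.066, 0.3], 'torque': [0.015, -0.047, -0.037], 'finger_force': 0.0, 'opening': 85.26}
top cam [ 348.   11. 1101.]
pump pin [263. 219.] 0.66 [494. 232. 113.]
   outl [259. 212.] 0.69 3361 [507. 255. 114.] [[454.0, 208.0, 3.0], [568.0, 323.0, 240.0]]
lever_grip pin [225. 196.] 0.86 [545. 258. 231.]
   outl [233. 195.] 0.85 326 [531. 265. 217.] [[505.0, 257.0, 123.0], [554.0, 298.0, 245.0]]
key_yellow pin [257. 299.] 0.49 [530.  69.  61.]
key_red pin [246. 346.] 0.51 [558. -31.  83.]
   outl [234. 195.] 0.73 259 [530. 264. 220.] [[505.0, 257.0, 139.0], [552.0, 271.0, 246.0]]
key_blue pin [251. 323.] 0.53 [544.  18.  77.]
   outl [326. 270.] 0.63 873 [370. 125.  10.] [[339.0, 87.0, 1.0], [401.0, 151.0, 82.0]]
key_block pin [256. 325.] 0.92 [538.  12.  49.]
   outl [254. 324.] 0.75 208
[... 1851 characters left out ...]
0, -219.0, 103.0]]
bowl pin [226. 348.] 0.9 [ 707. -218.   45.]
   outl [214. 347.] 0.8 1207 [ 765. -282.   38.] [[687.0, -328.0, 8.0], [816.0, -197.0, 59.0]]
shaker pin [306. 419.] 0.89 [358. -82.  36.]
   outl [294. 423.] 0.97 1360 [355. -94.  69.] [[335.0, -138.0, 6.0], [393.0, -80.0, 104.0]]
measure pin [358. 350.] 0.87 [356. 146.  27.]
   outl [288. 313.] 0.71 135 [531.  76.  71.] [[525.0, -1.0, 5.0], [618.0, 87.0, 82.0]]
scraper pin [258. 276.] 0.9 [766.  -9.   4.]
   outl [258. 273.] 0.72 1590 [771.  -4.   7.] [[708.0, -83.0, 2.0], [826.0, 70.0, 23.0]]
brush pin [310. 193.] 0.68 [712. 283.  14.]
   outl [310. 182.] 0.68 1038 [722. 295.  20.] [[710.0, 176.0, 6.0], [753.0, 366.0, 24.0]]
```

Run:
```python
import cv2
a=cv2.imread('pics/top0.png');cv2.imwrite('pics/top0c.png',cv2.resize(a[140:350,150:550],None,fx=2,fy=2,interpolation=cv2.INTER_CUBIC))
```

```text
(no output)
```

View pics/top0c.png

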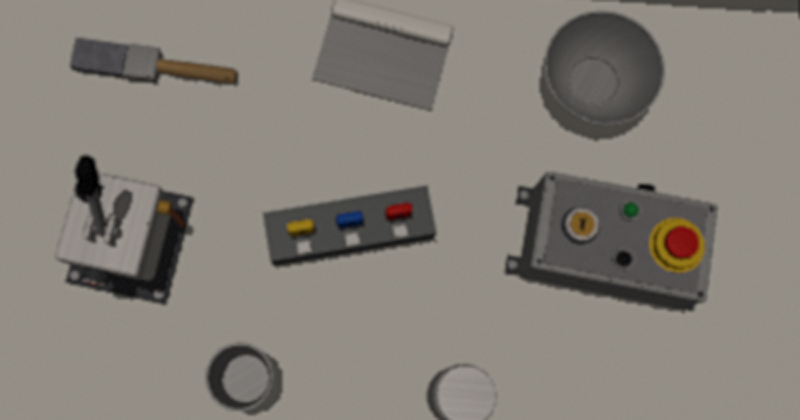

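View pics/side0.png

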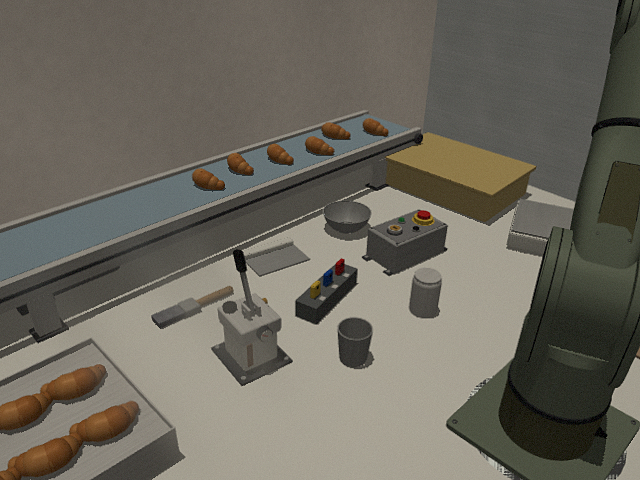

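The top crop shows yellow, blue and red keys left to right at (300,227), (350,219) and (399,211), the keyway at (581,224) and the stop button at (683,243). The lever grip is at (86,178), leaning away from the robot. The side view agrees with this. Next I fit yaws and positions.

```bash
cat > meas.py <<'E'
from h import *
def rect(P,name):
    (cx,cy),(w,h),a=cv2.minAreaRect(P[:,:2].astype(np.float32))
    print(name,'c',round(cx,1),round(cy,1),'size',round(w,1),round(h,1),'ang',round(a,1),'n',len(P))
def hsvmask(c,lo,hi):
    h=cv2.cvtColor(c['image'],cv2.COLOR_RGB2HSV); return cv2.inRange(h,lo,hi)>0
if __name__=='__main__':
    for n in ('top','side'):
        c=shot(n); A=cloud(c,np.ones((480,640),bool))
        def box(x0,x1,y0,y1,z0,z1): return A[((A>[x0,y0,z0])&(A<[x1,y1,z1])).all(1)]
        print(n)
        rect(box(440,640,-130,130,40,49),'block')
        rect(box(440,680,-420,-150,81,90),'station top')
        rect(box(400,640,180,400,109,119),'pump head')
        rect(box(400,640,180,400,5,17),'pump foot')
        g=box(460,640,180,360,200,260); print('grip',np.round(g.mean(0)),np.round(np.percentile(g,[1,99],axis=0)).tolist(),len(g))
        for lo in range(150,250,15):
            b=box(460,640,180,360,lo,lo+15); 
            if len(b): print('  z',lo,np.round(b.mean(0)),len(b))
        rect(box(530,590,-265,-205,93,101),'cyl')
        b=box(440,640,-130,130,55,84)
        for y0,y1,k in((45,100,'Y'),(-10,45,'B'),(-65,-10,'R')):
            q=b[(b[:,1]>y0)&(b[:,1]<y1)]; t=q[q[:,2]>75]; print(k,np.round(q.mean(0),1),len(q),'top',np.round(t.mean(0),1),len(t))
        m=hsvmask(c,(20,120,60),(35,255,255)); rows,cols=np.nonzero(m); sel=[]
        P=cloud(c,m); P=P[(P[:,1]>40)&(P[:,1]<110)&(P[:,0]>480)&(P[:,0]<600)]; t=P[P[:,2]>75]; print('yellow',np.round(P.mean(0),1),np.round(t.mean(0),1)); 
        if len(t)>3: rect(t,'Ytop')
E
python3 meas.py
```

```text
top
block c 549.1 15.5 size 57.8 189.9 ang 14.4 n 1702
station top c 550.9 -284.7 size 190.0 111.0 ang 82.8 n 3299
pump head c 509.3 265.8 size 98.8 115.4 ang 81.0 n 1607
pump foot c 519.2 292.1 size 235.1 216.6 ang 0.6 n 722
grip [539. 263. 232.] [[525.0, 257.0, 206.0], [556.0, 273.0, 246.0]] 198
  z 150 [514. 267. 158.] 31
  z 165 [519. 267. 173.] 25
  z 180 [524. 266. 187.] 29
  z 195 [528. 264. 202.] 14
  z 210 [532. 263. 218.] 49
  z 225 [540. 262. 233.] 71
  z 240 [544. 264. 243.] 71
cyl c 554.9 -241.8 size 49.1 34.1 ang 72.8 n 193
Y [533.7  68.1  75.5] 89 top [534.6  68.6  78.8] 68
B [547.1  15.3  75.9] 91 top [548.1  15.2  79.2] 68
R [560.3 -37.3  75.7] 95 top [561.7 -37.4  79.4] 69
yellow [535.1  68.1  76.8] [534.6  68.7  79. ]
Ytop c 535.1 68.2 size 11.7 28.4 ang 12.2 n 70
side
block c 548.7 18.1 size 61.0 197.2 ang 14.5 n 813
station top c 549.1 -279.6 size 194.1 115.5 ang 84.6 n 1054
pump head c 508.4 269.3 size 100.9 118.4 ang 82.1 n 1201
pump foot c 518.8 289.2 size 217.9 237.2 ang 88.8 n 1413
grip [535. 272. 227.] [[524.0, 263.0, 201.0], [553.0, 278.0, 248.0]] 246
  z 150 [513. 274. 157.] 47
  z 165 [518. 273. 173.] 49
  z 180 [524. 272. 187.] 47
  z 195 [528. 272. 202.] 44
  z 210 [532. 273. 218.] 82
  z 225 [536. 272. 233.] 86
  z 240 [541. 271. 244.] 51
cyl c 555.0 -230.7 size 35.6 37.5 ang 63.2 n 89
Y [531.2  74.2  71.1] 123 top [532.5  72.7  79.7] 52
B [544.8  22.3  71. ] 117 top [546.3  20.4  79.5] 48
R [558.3 -31.5  70.6] 109 top [559.5 -32.5  79.5] 45
yellow [532.7  75.6  68. ] [532.7  73.5  80. ]
Ytop c 533.9 72.3 size 12.8 33.2 ang 20.1 n 47
```

```bash
cat >> h.py <<'E'
def plan(x,y,z,yaw):   # deg; from present pose: turn (deg) and shift (cm) in tool axes
    s=sensors.observe(); Rc=R.from_euler('xyz',s['orientation']); Rt=R.from_euler('xyz',[np.pi,0,np.radians(yaw)])
    d=Rc.inv().apply(np.array([x,y,z])-s['tcp_pos'])/10
    print((x,y,z,yaw),'turn',np.round((Rc.inv()*Rt).as_rotvec(degrees=True),2),'shift',np.round(d,2))
def st():
    s=sensors.observe(); print({k:np.round(s[k],3).tolist() for k in('time','joint_pos','tcp_pos','orientation','contact_force','torque','opening','finger_force')})
E
python3 -c "
from h import *
plan(595,257,280,81)
plan(595,257,195,81)"
```

```text
(595, 257, 280, 81) turn [-1.000e-02 -0.000e+00 -6.228e+01] shift [ 64.6  -62.74  -7.38]
(595, 257, 195, 81) turn [-1.000e-02 -0.000e+00 -6.228e+01] shift [ 64.6  -62.74   1.12]
```

send_rows --pt "0 0 -62.3 64.6 -62.7 -7.4 0" --pt "0 0 -62.3 64.6 -62.7 -7.4 0" --pt "0 0 -62.3 64.6 -62.7 -7.4 0" --pt "0 0 -62.3 64.6 -62.7 -7.4 0" --pt "0 0 -62.3 64.6 -62.7 -7.4 0" --pt "0 0 -62.3 64.6 -62.7 -7.4 0" --pt "0 0 -62.3 64.6 -62.7 -7.4 0" --pt "0 0 -62.3 64.6 -62.7 -7.4 0" --pt "0 0 -62.3 64.6 -62.7 -7.4 0" --pt "0 0 -62.3 64.6 -62.7 -7.4 0" --pt "0 0 -62.3 64.6 -62.7 -7.4 0" --pt "0 0 -62.3 64.6 -62.7 -7.4 0" --pt "0 0 -62.3 64.6 -62.7 -7.4 0" --pt "0 0 -62.3 64.6 -62.7 -7.4 0" --pt "0 0 -62.3 64.6 -62.7 -7.4 0" --pt "0 0 -62.3 64.6 -62.7 -7.4 0" --pt "0 0 -62.3 64.6 -62.7 1.1 0" --pt "0 0 -62.3 64.6 -62.7 1.1 0"

```text
time: 5.05
tcp_pos: [594.1, 255.0, 192.5]
orientation: [-3.139, 0.002, 1.413]
contact_force: [0.3, 0.8, 0.6]
opening: -0.0
finger_force: 0.0
```

send_rows --pt "0 0 0 0 -1.5 0 0" --pt "0 0 0 0 -3 0 0" --pt "0 0 0 0 -4.5 0 0" --pt "0 0 0 0 -6 0 0" --pt "0 0 0 0 -7.5 0 0" --pt "0 0 0 0 -9 0 0" --pt "0 0 0 0 -10.5 0 0" --pt "0 0 0 0 -11.5 0 0" --pt "0 0 0 0 -11.5 0 0"

```text
time: 6.18
tcp_pos: [481.4, 274.2, 195.6]
orientation: [3.141, -0.0, 1.414]
contact_force: [1.1, -1.0, 2.6]
opening: -0.2
finger_force: 1.3
```

Run:
```python
from h import *
st()
c=shot('side'); cv2.imwrite('pics/s1.png',cv2.resize(c['image'][180:400,150:400,::-1],None,fx=2.5,fy=2.5,interpolation=cv2.INTER_CUBIC))
```

```text
{'time': 6.175, 'joint_pos': [-0.433, 0.695, -0.273, 1.574, 0.222, 0.903, -0.941], 'tcp_pos': [481.405, 274.25, 195.611], 'orientation': [3.141, -0.0, 1.414], 'contact_force': [1.131, -0.951, 2.585], 'torque': [-0.101, -0.274, -0.001], 'opening': -0.168, 'finger_force': 1.263}
```

View pics/s1.png

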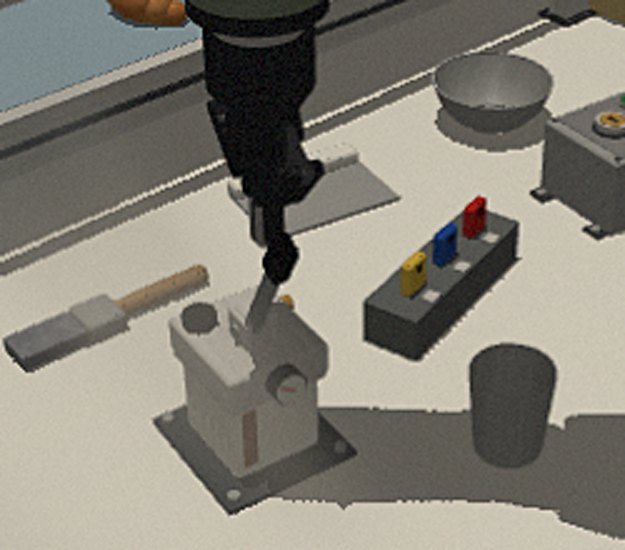

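The lever (base at (255,320), grip at (280,258)) is leaning towards the front against the fingers. I push on to the stop.

send_rows --pt "0 0 0 0 -0.5 0 0" --pt "0 0 0 0 -1.0 0 0" --pt "0 0 0 0 -1.0 0 0"

```text
time: 6.6
tcp_pos: [471.3, 276.2, 195.2]
orientation: [-3.141, 0.0, 1.414]
contact_force: [1.5, -1.6, 1.3]
opening: 0.1
finger_force: 1.2
```

send_rows --pt "0 0 0 0 -0.4 0 0" --pt "0 0 0 0 -0.8 0 0" --pt "0 0 0 0 -0.8 0 0"

```text
time: 6.98
tcp_pos: [463.4, 277.5, 195.3]
orientation: [-3.141, -0.0, 1.414]
contact_force: [2.9, 0.0, 1.5]
opening: 0.1
finger_force: 1.2
```

send_rows --pt "0 0 0 0 -0.4 0 0" --pt "0 0 0 0 -0.8 0 0" --pt "0 0 0 0 -0.8 0 0"

```text
time: 7.35
tcp_pos: [455.5, 278.7, 195.3]
orientation: [-3.141, -0.0, 1.414]
contact_force: [1.7, -1.3, 1.3]
opening: -0.3
finger_force: 1.3
```

Run:
```python
from h import *
st()
for n in('side','top'):
    c=shot(n); cv2.imwrite(f'pics/{n}2.png',cv2.resize(c['image'][200:400,150:350,::-1],None,fx=3,fy=3,interpolation=cv2.INTER_CUBIC))
    for d in optics.pinpoint(n,'lever_grip')[:2]: print(n,d['at'],d['p'],at_z(c,d['at'],201),deproj(c,d['at']))
```

```text
{'time': 7.35, 'joint_pos': [-0.462, 0.666, -0.272, 1.647, 0.221, 0.859, -0.979], 'tcp_pos': [455.492, 278.742, 195.316], 'orientation': [-3.141, -0.0, 1.414], 'contact_force': [1.735, -1.302, 1.272], 'torque': [-0.15, -0.387, -0.022], 'opening': -0.276, 'finger_force': 1.318}
side [295.3, 269.4] 0.8 [443.37758294 277.46360155 201.        ] [426.91658806 290.76857519 216.60965149]
top [277.1, 181.8] 0.62 [448.42062827 279.63115967 201.        ] [399.70185451 149.51969948 636.0990634 ]
top [256.7, 324.8] 0.6 [508.77769986  12.10935053 201.        ] [536.57120108  12.3747021   45.77567186]
```

send_rows --pt "0 0 0 0 -0.4 0 0" --pt "0 0 0 0 -0.8 0 0" --pt "0 0 0 0 -1.2 0 0" --pt "0 0 0 0 -1.2 0 0"

```text
time: 8.05
tcp_pos: [444.4, 280.5, 195.5]
orientation: [3.14, -0.001, 1.414]
contact_force: [6.4, -1.1, 1.2]
opening: -0.1
finger_force: 3.2
```

send_rows --pt "0 0 0 0 -0.4 0 0" --pt "0 0 0 0 -0.4 0 0"

```text
time: 8.3
tcp_pos: [442.9, 280.8, 196.1]
orientation: [3.136, -0.002, 1.412]
contact_force: [22.2, -3.7, 4.0]
opening: 0.2
finger_force: 9.4
```

Run:
```python
from h import *
st()
c=shot('side'); cv2.imwrite('pics/s3.png',cv2.resize(c['image'][220:380,180:340,::-1],None,fx=3,fy=3,interpolation=cv2.INTER_CUBIC))
for d in optics.pinpoint('side','lever_grip')[:2]: print(d['at'],d['p'],at_z(c,d['at'],201),deproj(c,d['at']))
```

```text
{'time': 8.3, 'joint_pos': [-0.48, 0.649, -0.268, 1.686, 0.222, 0.831, -1.004], 'tcp_pos': [442.948, 280.792, 196.109], 'orientation': [3.136, -0.002, 1.412], 'contact_force': [22.186, -3.68, 4.019], 'torque': [-0.763, -4.853, 0.058], 'opening': 0.189, 'finger_force': 9.385}
[297.9, 269.9] 0.6 [436.7842045  281.83251274 201.        ] [425.55498922 290.9256526  211.75829463]
```

View pics/s3.png

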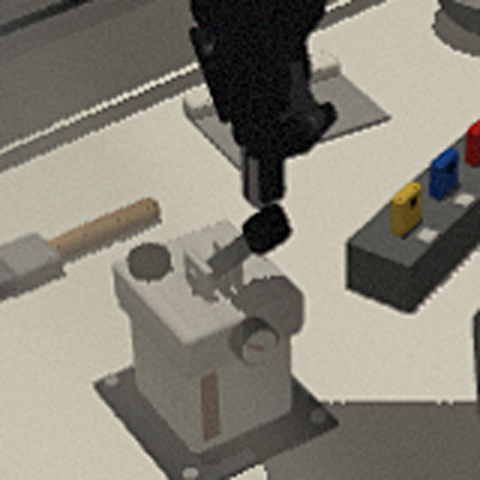

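The lever (grip at (267,229)) is leaning far over the front, and the 22 N reading means it is at the stop. Retreating now.

send_rows --pt "0 0 0 0 2 0 0" --pt "0 0 0 0 4 0 0" --pt "0 0 0 0 6 0 0" --pt "0 0 0 0 8 0 0" --pt "0 0 0 0 10 0 0" --pt "0 0 0 0 12 0 0" --pt "0 0 0 0 14 0 0" --pt "0 0 0 0 16 0 0" --pt "0 0 0 0 17 -8 0" --pt "0 0 0 0 17 -8 0" --pt "0 0 0 0 17 -8 0"

```text
time: 9.78
tcp_pos: [607.8, 255.1, 276.0]
orientation: [3.141, -0.001, 1.415]
contact_force: [0.1, -0.0, -1.2]
opening: -0.1
finger_force: 0.0
```

Run:
```python
from h import *
st()
c=shot('side')
for d in optics.pinpoint('side','lever_grip')[:2]: print(d['at'],d['p'],at_z(c,d['at'],222))
plan(533.5,70.5,200,104.4)
plan(533.5,70.5,130,104.4)
```

```text
{'time': 9.775, 'joint_pos': [-0.342, 0.81, -0.282, 0.984, 0.207, 1.37, -0.737], 'tcp_pos': [607.802, 255.141, 275.972], 'orientation': [3.141, -0.001, 1.415], 'contact_force': [0.078, -0.011, -1.206], 'torque': [-0.01, 0.018, -0.026], 'opening': -0.066, 'finger_force': 0.0}
[262.7, 237.5] 0.66 [541.30855833 273.25954877 222.        ]
(533.5, 70.5, 200, 104.4) turn [-1.000e-01  2.000e-02 -2.335e+01] shift [-19.34  -4.41   7.45]
(533.5, 70.5, 130, 104.4) turn [-1.000e-01  2.000e-02 -2.335e+01] shift [-19.34  -4.4   14.45]
```

send_rows --pt "0 0 -23.4 -19.3 -4.4 7.5 100" --pt "0 0 -23.4 -19.3 -4.4 7.5 100" --pt "0 0 -23.4 -19.3 -4.4 7.5 100" --pt "0 0 -23.4 -19.3 -4.4 7.5 100" --pt "0 0 -23.4 -19.3 -4.4 7.5 100" --pt "0 0 -23.4 -19.3 -4.4 14.5 70" --pt "0 0 -23.4 -19.3 -4.4 14.5 70" --pt "0 0 -23.4 -19.3 -4.4 14.5 70"

```text
time: 10.88
tcp_pos: [534.6, 71.7, 131.0]
orientation: [-3.142, -0.0, 1.823]
contact_force: [0.7, 0.2, 0.4]
opening: 59.6
finger_force: 0.0
```

Run:
```python
from h import *
st()
c=shot('side'); s=sensors.observe(); p=s['tcp_pos']
im=c['image'][...,::-1].copy(); im=cv2.resize(im[200:360,240:440],None,fx=4,fy=4,interpolation=cv2.INTER_CUBIC)
for q,col in ((p,(0,0,255)),([533.5,70.5,79],(255,0,255)),([533.5,70.5,45],(255,0,255))):
    r=(proj(c,q)[0]-[200,240])*4; print(q,r); cv2.circle(im,(int(r[1]),int(r[0])),4,col,-1)
cv2.imwrite('pics/s4.png',im)
for n in('side','top'):
  c=shot(n)
  for d in optics.pinpoint(n,'lever_grip')[:1]: print(n,'lever',d['at'],d['p'],at_z(c,d['at'],222))
  for d in optics.pinpoint(n,'key_yellow')[:1]: print(n,'key',d['at'],d['p'],at_z(c,d['at'],45))
```

```text
{'time': 10.875, 'joint_pos': [-0.0, 0.773, -0.362, 1.705, 0.378, 0.734, -0.3], 'tcp_pos': [534.608, 71.673, 131.023], 'orientation': [-3.142, -0.0, 1.823], 'contact_force': [0.691, 0.205, 0.424], 'torque': [0.027, -0.061, 0.019], 'opening': 59.586, 'finger_force': 0.0}
[534.96448384  71.58386042 131.64898729] [257.72711745 302.65607128]
[533.5, 70.5, 79] [337.02610983 304.19253787]
[533.5, 70.5, 45] [386.18370399 303.09789994]
side lever [263.9, 241.0] 0.89 [533.56744517 270.90183147 222.        ]
side key [297.5, 313.8] 0.48 [533.92575018  76.27505925  45.        ]
top lever [224.0, 193.2] 0.82 [548.35226941 265.98976477 222.        ]
```

View pics/s4.png

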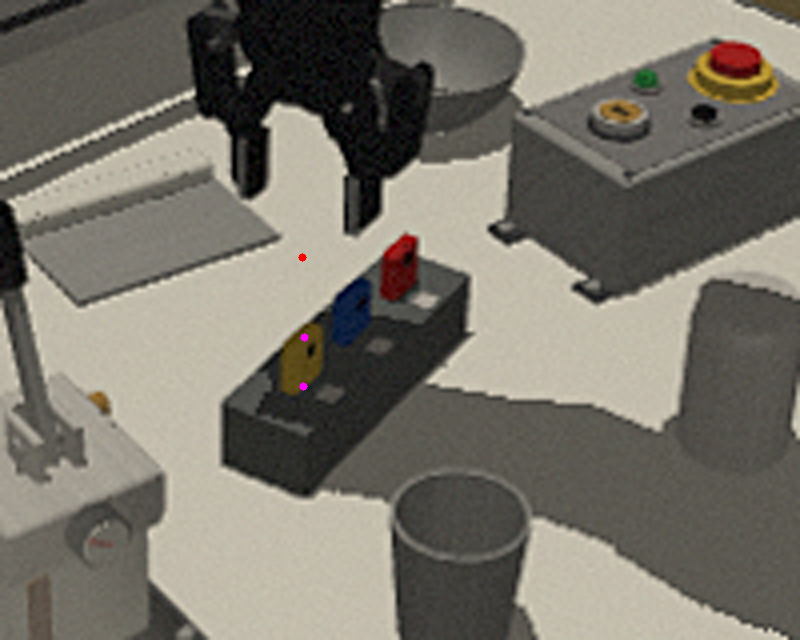

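The key block, three keys and open fingers at (250,170) and (362,205) are as expected, and the projected dots fall on the yellow key at (303,360). The lever is at rest on the left. I descend and grip.

send_rows --pt "0 0 0 -0.1 -0.1 4 50" --pt "0 0 0 -0.1 -0.1 7 45" --pt "0 0 0 -0.1 -0.1 8 45" --pt "0 0 0 -0.1 -0.1 8 45" --pt "0 0 0 -0.1 -0.1 8 0" --pt "0 0 0 -0.1 -0.1 8 0" --pt "0 0 0 -0.1 -0.1 8 0" --pt "0 0 0 -0.1 -0.1 8 0" --pt "0 0 0 -0.1 -0.1 8 0" --newtons 50

```text
time: 12.35
tcp_pos: [534.3, 69.7, 51.3]
orientation: [3.14, 0.0, 1.822]
contact_force: [-0.2, -1.0, 7.0]
opening: 9.2
finger_force: 48.9
```

send_rows --pt "0 0 0 0 0 -1 0" --pt "0 0 0 0 0 -3 0" --pt "0 0 0 0 0 -5 0" --pt "0 0 0 0 0 -8 0" --pt "0 0 0 0 0 -11 0" --pt "0 0 0 0 0 -11 0" --pt "0 0 0 0 0 -11 0"

```text
time: 13.22
tcp_pos: [533.5, 69.5, 160.2]
orientation: [-3.141, -0.0, 1.822]
contact_force: [-0.4, -0.1, -1.1]
opening: 9.1
finger_force: 48.8
```

Run:
```python
from h import *
st()
c=shot('side'); s=sensors.observe(); p=s['tcp_pos']
r=proj(c,p)[0]; print(r)
r0,c0=int(r[0])-60,int(r[1])-75
cv2.imwrite('pics/s5.png',cv2.resize(c['image'][r0:r0+120,c0:c0+150,::-1],None,fx=5,fy=5,interpolation=cv2.INTER_CUBIC))
print(r0,c0)
for n in('side','top'):
  c=shot(n)
  for d in optics.pinpoint(n,'key_yellow')[:1]: print(n,'key',d['at'],d['p'],at_z(c,d['at'],p[2]-5),p)
  for d in optics.pinpoint(n,'keyway')[:1]: print(n,'keyway',d['at'],d['p'],at_z(c,d['at'],97))
  for d in optics.outline_of(n,'keyway')[:1]: print(n,'keyway o',d['at'],d['p'],at_z(c,d['at'],97))
```

```text
{'time': 13.225, 'joint_pos': [0.017, 0.731, -0.386, 1.677, 0.357, 0.805, -0.279], 'tcp_pos': [533.479, 69.491, 160.236], 'orientation': [-3.141, -0.0, 1.822], 'contact_force': [-0.438, -0.143, -1.081], 'torque': [0.046, 0.015, -0.018], 'opening': 9.072, 'finger_force': 48.815}
[253.43203929 317.09320438]
193 242
side key [257.7, 314.9] 0.73 [529.84632967  79.37271854 154.87960713] [533.37527993  69.53892627 159.87960713]
side keyway [229.1, 394.1] 0.38 [ 555.23805307 -227.22130979   97.        ]
top key [264.1, 452.5] 0.6 [ 522.07501588 -244.6756973   154.87960713] [533.37527993  69.53892627 159.87960713]
top keyway [249.3, 444.0] 0.71 [ 563.50290402 -241.53715973   97.        ]
top keyway o [251.3, 444.0] 0.66 [ 559.12924651 -241.63396412   97.        ]
```

View pics/s5.png

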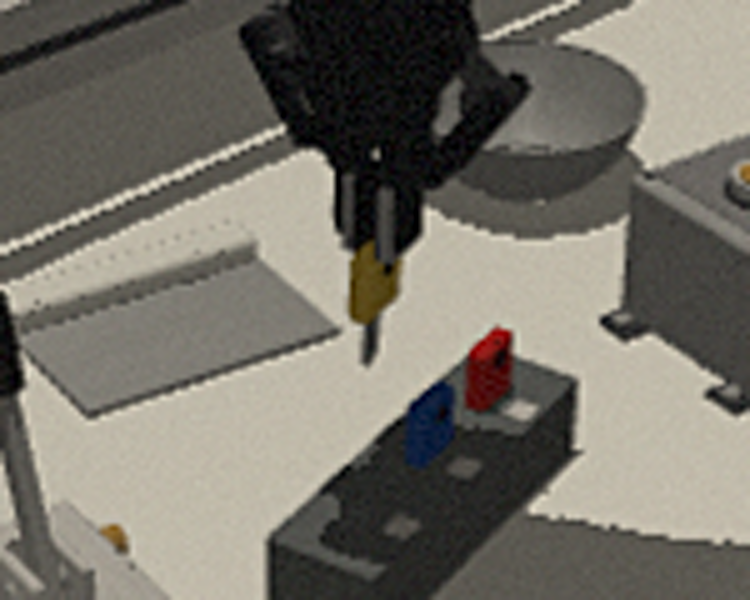

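The yellow key is held, with its head at (374,285) and blade tip at (368,362), and red and blue are undisturbed. Next I check where the key sits in the hand and whether it is tilted.

```bash
cat > key.py <<'E'
from h import *
from scipy.optimize import least_squares
# model key pose in tool frame: offset along tool x,y,z and tilt about tool y; compare to yellow mask in side view by silhouette
def head(off,tilt,Rt,p):
    o=np.array([[x,y,z] for x in(-15,15) for y in(-6,6) for z in(0,34)],float) # key frame z up
    Rk=Rt*R.from_euler('xyz',[np.pi,0,0])*R.from_rotvec(np.radians(tilt))
    return Rk.apply(o)+p+Rt.apply(off), Rk
def fit(c,s,box=45):
    h=cv2.cvtColor(c['image'],cv2.COLOR_RGB2HSV); m=cv2.inRange(h,(18,110,40),(36,255,255))
    r=proj(c,s['tcp_pos'])[0]; M=np.zeros_like(m); a,b=int(r[0]),int(r[1]); M[a-25:a+30,b-25:b+25]=m[a-25:a+30,b-25:b+25]
    rr,cc=np.nonzero(M); print('yellow px',len(rr),'rows',rr.min(),rr.max(),'cols',cc.min(),cc.max(),'tcp px',np.round(r,1))
    P=cloud(c,M>0); Rt=R.from_euler('xyz',s['orientation']); L=Rt.inv().apply(P-s['tcp_pos']); print('tool-frame pts pct',np.round(np.percentile(L,[2,50,98],axis=0),1).tolist())
    for row in range(rr.min(),rr.max()+1,2): print(row,cc[rr==row].min(),cc[rr==row].max(),end='; ')
    print()
    return M
if __name__=='__main__':
    c=shot('side'); s=sensors.observe(); M=fit(c,s); Rt=R.from_euler('xyz',s['orientation'])
    for oz in (0,5,-5):
        Q,Rk=head(np.array([0,0,oz]),[0,0,0],Rt,s['tcp_pos']); q=proj(c,Q[::2]) ; print('under corners off z',oz,np.round(q,1).tolist())
    tip=s['tcp_pos']+np.array([0,0,-5-29]); print('tip pred (offset -5)',proj(c,tip).round(1),'axis under',proj(c,s['tcp_pos']+[0,0,-5.]).round(1),'axis top',proj(c,s['tcp_pos']+[0,0,29.]).round(1))
E
python3 key.py
```

```text
yellow px 109 rows 241 257 cols 311 321 tcp px [253.3 317. ]
tool-frame pts pct [[-7.1, -7.6, -30.4], [12.5, -3.1, -14.4], [17.9, 5.4, 0.1]]
241 316 316; 243 313 316; 245 312 321; 247 312 321; 249 312 320; 251 312 320; 253 312 319; 255 311 317; 257 315 315; 
under corners off z 0 [[249.4, 318.2], [251.0, 323.0], [255.6, 310.9], [257.3, 315.7]]
under corners off z 5 [[251.4, 318.2], [253.0, 322.9], [257.6, 310.9], [259.3, 315.7]]
under corners off z -5 [[247.5, 318.3], [249.1, 323.0], [253.7, 311.0], [255.3, 315.8]]
tip pred (offset -5) [[266.5 316.7]] axis under [[255.3 316.9]] axis top [[241.8 317.2]]
```

```bash
python3 -c "
from h import *
plan(556.5,-233,200,173)
plan(556.5,-233,150,173)"
```

```text
(556.5, -233, 200, 173) turn [-1.000e-02 -1.000e-02 -6.858e+01] shift [-29.88  -5.32  -3.99]
(556.5, -233, 150, 173) turn [-1.000e-02 -1.000e-02 -6.858e+01] shift [-29.88  -5.32   1.01]
```

send_rows --pt "0 0 0 0 0 -4 0" --pt "0 0 -10 -4 -0.7 -4 0" --pt "0 0 -20 -8 -1.4 -4 0" --pt "0 0 -30 -12 -2.1 -4 0" --pt "0 0 -40 -16 -2.8 -4 0" --pt "0 0 -50 -20 -3.5 -4 0" --pt "0 0 -60 -25 -4.4 -4 0" --pt "0 0 -68.6 -29.9 -5.3 -4 0" --pt "0 0 -68.6 -29.9 -5.3 -1 0" --pt "0 0 -68.6 -29.9 -5.3 1 0" --pt "0 0 -68.6 -29.9 -5.3 1 0" --pt "0 0 -68.6 -29.9 -5.3 1 0"

```text
time: 15.22
tcp_pos: [557.2, -233.1, 151.1]
orientation: [-3.142, 0.001, 3.02]
contact_force: [0.1, -0.0, -0.8]
opening: 9.4
finger_force: 49.0
```

Run:
```python
from h import *
import key
st()
c=shot('side'); s=sensors.observe(); p=s['tcp_pos']; key.fit(c,s)
cv2.imwrite('pics/s6.png',cv2.resize(c['image'][160:260,340:460,::-1],None,fx=6,fy=6,interpolation=cv2.INTER_CUBIC))
cv2.imwrite('pics/raw6.png',c['image'][...,::-1])
print('tcp',proj(c,p),'down35',proj(c,p-[0,0,35]),'keyway',proj(c,[556.5,-233,97]))
```

```text
{'time': 15.225, 'joint_pos': [0.685, 0.903, -0.759, 1.433, 0.663, 1.071, 1.245], 'tcp_pos': [557.192, -233.09, 151.061], 'orientation': [-3.142, 0.001, 3.02], 'contact_force': [0.086, -0.006, -0.82], 'torque': [0.059, -0.032, -0.011], 'opening': 9.405, 'finger_force': 48.979}
yellow px 321 rows 184 230 cols 390 420 tcp px [209.3 396.9]
tool-frame pts pct [[-257.5, -324.1, -29.5], [-7.6, -79.2, 54.4], [16.5, 10.6, 139.3]]
184 408 419; 186 408 420; 188 407 420; 190 406 420; 192 409 418; 194 413 420; 196 420 420; Traceback (most recent call last):
  File "<stdin>", line 4, in <module>
  File "key.py", line 13, in fit
    for row in range(rr.min(),rr.max()+1,2): print(row,cc[rr==row].min(),cc[rr==row].max(),end='; ')
                                                       ~~~~~~~~~~~~~~~^^
    return umr_minimum(a, axis, None, out, keepdims, initial, where)
ValueError: zero-size array to reduction operation minimum which has no identity
```

```bash
cat > look.py <<'E'
from h import *
import sys
c=shot('side'); s=sensors.observe(); p=np.array(s['tcp_pos'])
cv2.imwrite(f'pics/{sys.argv[1]}.png',cv2.resize(c['image'][170:250,350:450,::-1],None,fx=8,fy=7.5,interpolation=cv2.INTER_CUBIC))
for n,q in(('tcp',p),('tcp-35',p-[0,0,35]),('keyway',[556.5,-233,97])): print(n,(proj(c,q)[0]-[170,350]).round(1))
o=np.array([556.5,-233,97]);print('px per mm x,y,z',[((proj(c,o+e)-proj(c,o))[0]/10).round(3) for e in np.eye(3)*10])
E
python3 look.py s6
```

```text
tcp [39.3 46.9]
tcp-35 [51.5 45.6]
keyway [58.2 45.1]
px per mm x,y,z [array([-0.143, -0.302]), array([ 0.13 , -0.248]), array([-0.34 ,  0.035])]
```

View pics/s6.png

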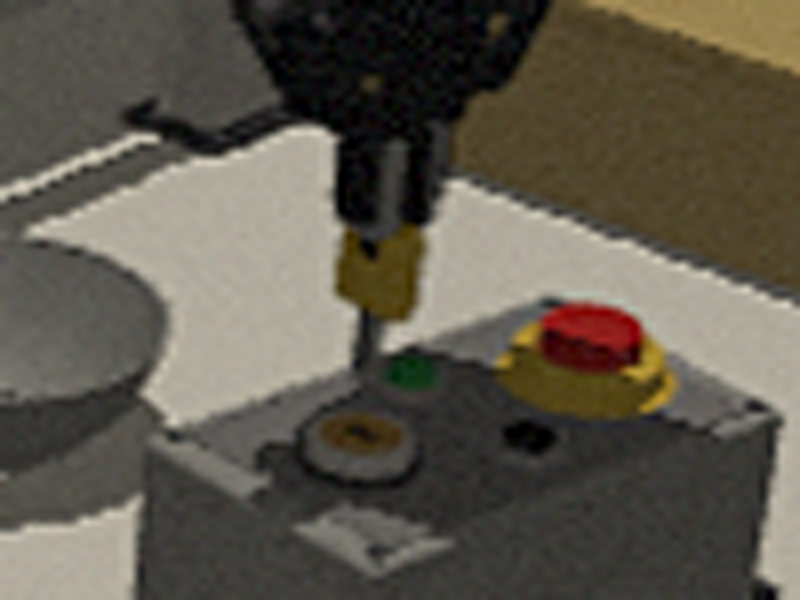

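The key hangs over the cylinder: blade tip at (367,372), keyway centre at (355,433), stop button well clear at (590,340). I refine the offset by fitting the head and the brass disc in this one camera.

```bash
cat > fitk.py <<'E'
from h import *
from scipy.optimize import minimize, least_squares
from scipy.spatial import ConvexHull
S=8
def render(c,pts,r0,c0,H,W):
    q=(proj(c,pts)-[r0,c0]+0.5)*S; im=np.zeros((H*S,W*S),np.uint8)
    cv2.fillConvexPoly(im,cv2.convexHull(np.round(q[:,::-1]).astype(np.int32)),255)
    return cv2.resize(im,(W,H),interpolation=cv2.INTER_AREA)/255.
def keyfit(c,s):
    p=np.array(s['tcp_pos']); Rt=R.from_euler('xyz',s['orientation'])
    r=proj(c,p)[0]; r0,c0=int(r[0])-12,int(r[1])-14; H,W=28,28
    im=c['image'][r0:r0+H,c0:c0+W].astype(float); hsv=cv2.cvtColor(im.astype(np.uint8),cv2.COLOR_RGB2HSV)
    y=((im[...,0]-im[...,2])/np.maximum(im[...,0],30)); y=np.clip(y/0.6,0,1)
    box=np.array([[x,yy,z] for x in(-15,15) for yy in(-6,6) for z in(0,-34)],float)
    # ignore rows hidden by fingers: weight rows below tcp-row-3
    w=np.zeros((H,W)); w[12-3:12+9,2:26]=1
    best=None
    for tx in np.arange(-6,6.1,.5):
        for tz in np.arange(-4,9.1,.5):
            for a in (-6,-4,-2,0,2,4,6):
                m=render(c,Rt.apply(R.from_euler('y',a,degrees=True).apply(box)+[tx,0,tz])+p,r0,c0,H,W)
                e=(w*(m-y)**2).sum()
                if best is None or e<best[0]: best=(e,tx,tz,a)
    return best
def brass(c,around,z=97):
    r=proj(c,around)[0]; r0,c0=int(r[0])-14,int(r[1])-14
    im=c['image'][r0:r0+28,c0:c0+28].astype(float)
    y=np.clip((im[...,0]-im[...,2])/np.maximum(im[...,0],30)/.5,0,1)
    th=np.linspace(0,2*np.pi,60); best=None
    w=np.zeros((28,28)); w[4:24,2:26]=1
    for dx in np.arange(-6,6.1,.5):
        for dy in np.arange(-6,6.1,.5):
            for rad in (6,7,8,9,10,11,12.5):
                P=np.array([around[0]+dx,around[1]+dy,z])+np.c_[rad*np.cos(th),rad*np.sin(th),0*th]
                m=render(c,P,r0,c0,28,28); e=(w*(m-y)**2).sum()
                if best is None or e<best[0]: best=(e,around[0]+dx,around[1]+dy,rad)
    return best
if __name__=='__main__':
    s=sensors.observe(); 
    for n in ('side','top'):
        c=shot(n); print(n,'brass',brass(c,[556.5,-233,97]))
        if n=='side': print('key tx,tz,tilt',keyfit(c,s)); 
    c=shot('side'); im=cv2.imread('pics/top0.png')
    c=shot('top'); c['image']=im[...,::-1]; print('top0',brass(c,[556.5,-233,97]))
    c=shot('side'); c['image']=cv2.imread('pics/side0.png')[...,::-1]; print('side0',brass(c,[556.5,-233,97]))
    print(np.round(s['tcp_pos'],1))
E
python3 fitk.py
```

```text
side brass (np.float64(18.04909527401894), np.float64(561.0), np.float64(-235.5), 12.5)
key tx,tz,tilt (np.float64(10.327605603541045), np.float64(-4.0), np.float64(3.0), 0)
top brass (np.float64(37.90493523271902), np.float64(558.5), np.float64(-235.5), 12.5)
top0 (np.float64(11.577095992025207), np.float64(558.5), np.float64(-234.5), 12.5)
side0 (np.float64(17.606273742444984), np.float64(560.5), np.float64(-235.0), 12.5)
[ 557.2 -233.1  151.1]
```

Run:
```python
from fitk import *
c=shot('side'); s=sensors.observe(); p=np.array(s['tcp_pos']); Rt=R.from_euler('xyz',s['orientation'])
r=proj(c,p)[0]; r0,c0=int(r[0])-12,int(r[1])-14
print(r,r0,c0)
im=c['image'][r0:r0+28,c0:c0+28].astype(float)
y=np.clip((im[...,0]-im[...,2])/np.maximum(im[...,0],30)/.6,0,1)
box=np.array([[x,yy,z] for x in(-15,15) for yy in(-6,6) for z in(0,-34)],float)
m=render(c,Rt.apply(box+[0,0,3])+p,r0,c0,28,28)
print('yellow'); print((y[6:26,5:26]*9).astype(int)); print('model tx0 tz3'); print((m[6:26,5:26]*9).astype(int))
print('gray'); print(im[16:28,8:20].mean(2).astype(int))
```

```text
[209.66386196 396.97754806] 197 382
yellow
[[1 1 1 1 1 3 9 9 9 0 9 9 9 9 9 9 2 1 1 1 1]
 [1 1 1 1 1 3 9 9 9 9 9 9 9 9 9 9 2 1 1 1 1]
 [1 1 1 1 1 5 9 9 9 9 9 9 9 9 9 6 2 1 1 1 1]
 [1 1 1 1 1 9 9 9 9 9 9 9 9 9 9 4 1 1 1 1 1]
 [1 1 1 1 1 9 9 9 9 9 9 9 9 9 9 3 2 1 1 1 1]
 [1 1 1 1 1 9 9 9 9 9 9 9 9 9 9 2 1 1 1 1 1]
 [1 1 1 1 2 4 9 9 9 9 9 9 9 9 9 2 1 1 1 1 1]
 [1 1 1 1 1 1 2 7 9 9 9 9 9 9 9 2 1 1 1 1 1]
 [1 1 1 1 1 1 1 1 7 9 9 9 9 9 9 2 1 1 1 1 1]
 [1 1 1 1 1 1 1 1 0 7 9 9 9 9 3 2 1 1 1 1 1]
 [1 2 1 1 1 1 1 1 0 0 1 3 4 3 1 1 1 1 1 1 1]
 [1 1 1 1 1 1 1 1 0 1 0 1 1 1 1 1 1 1 1 1 0]
 [1 1 1 1 1 1 1 1 0 1 1 2 1 1 1 1 1 1 1 0 1]
 [1 1 1 1 1 1 1 2 1 1 1 1 1 1 0 1 0 1 0 1 1]
 [1 2 1 1 1 1 1 1 0 1 1 1 0 0 0 0 0 1 1 0 0]
 [1 1 1 1 1 1 1 1 0 1 1 0 0 0 0 0 0 0 0 0 1]
 [1 1 1 1 1 1 1 1 0 0 2 0 0 0 0 0 0 0 1 1 1]
 [1 1 1 1 1 1 1 1 1 0 0 0 0 0 0 0 0 0 2 0 1]
 [1 1 1 1 1 0 0 1 0 1 2 0 0 0 0 0 0 0 1 1 1]
 [1 1 1 1 0 1 0 0 1 1 1 1 2 0 1 1 1 1 1 1 0]]
model tx0 tz3
[[0 0 0 0 0 7 9 9 9 9 9 9 9 9 9 9 9 4 0 0 0]
 [0 0 0 0 0 8 9 9 9 9 9 9 9 9 9 9 9 2 0 0 0]
 [0 0 0 0 0 9 9 9 9 9 9 9 9 9 9 9 9 1 0 0 0]
 [0 0 0
[... 676 characters left out ...]
0 0 0 0 0 0 0 0 0 0 0 0 0 0 0 0 0 0]
 [0 0 0 0 0 0 0 0 0 0 0 0 0 0 0 0 0 0 0 0 0]]
gray
[[170 169 170 174 146  23  48  65 101 122 128 160]
 [164 169 169 165 117  18  41  66 140 186 184 175]
 [167 169 173 166 115  29  50  84 153 183 176 155]
 [170 170 173 159  87  28  51 103 168 160  83  35]
 [171 175 176 154  56  37  48  62  67  38  28  27]
 [172 175 177 152  61  33  53  51  37  25  21  34]
 [175 157 126 100  40  38  51  49  35  23  29  36]
 [123  98  96  89  69  55  61  55  44  35  35  32]
 [ 88  91  96  89  70  51  52  46  48  46  27  30]
 [ 94  98  94  81  34  41  43  46  58  57  57  56]
 [ 95  80  38  40  43  50  40  44  42  57  63  56]
 [ 37  45  46  49  53  54  44  48  48  46  41  47]]
```

send_rows --pt "0 0 0 -0.14 -0.15 0.8 0" --pt "0 0 0 -0.14 -0.15 1.6 0" --pt "0 0 0 -0.14 -0.15 1.9 0" --pt "0 0 0 -0.14 -0.15 2.2 0" --pt "0 0 0 -0.14 -0.15 2.5 0" --pt "0 0 0 -0.14 -0.15 2.5 0"

```text
time: 16.38
tcp_pos: [558.0, -234.8, 125.1]
orientation: [3.141, -0.0, 3.02]
contact_force: [0.5, -0.3, -1.6]
opening: 9.5
finger_force: 49.0
```

send_rows --pt "0 0 0 0 0 0.2 0" --pt "0 0 0 0 0 0.4 0" --pt "0 0 0 0 0 0.6 0" --pt "0 0 0 0 0 0.6 0"

```text
time: 16.88
tcp_pos: [557.8, -234.8, 119.0]
orientation: [3.142, -0.001, 3.02]
contact_force: [-1.4, -0.1, -1.5]
opening: 9.3
finger_force: 48.9
```

send_rows --pt "0 0 0 0 0 0.2 0" --pt "0 0 0 0 0 0.4 0" --pt "0 0 0 0 0 0.6 0" --pt "0 0 0 0 0 0.6 0"

```text
time: 17.38
tcp_pos: [557.8, -234.8, 112.9]
orientation: [3.141, -0.001, 3.02]
contact_force: [-1.8, 0.0, 0.8]
opening: 9.6
finger_force: 49.1
```

send_rows --pt "0 0 0 0 0 0.2 0" --pt "0 0 0 0 0 0.4 0" --pt "0 0 0 0 0 0.6 0" --pt "0 0 0 0 0 0.6 0" --newtons 80

```text
time: 17.88
tcp_pos: [558.0, -234.8, 107.1]
orientation: [3.142, -0.0, 3.02]
contact_force: [-2.6, -0.4, 2.9]
opening: 7.6
finger_force: 78.4
```

```bash
python3 look.py s7; python3 -c "
from h import *
st()"
```

```text
tcp [54.3 45.5]
tcp-35 [66.1 44.3]
keyway [58.2 45.1]
px per mm x,y,z [array([-0.143, -0.302]), array([ 0.13 , -0.248]), array([-0.34 ,  0.035])]
{'time': 17.925, 'joint_pos': [0.676, 0.958, -0.729, 1.47, 0.71, 0.989, 1.209], 'tcp_pos': [558.0, -234.828, 107.082], 'orientation': [3.142, -0.0, 3.02], 'contact_force': [-1.733, -0.074, 3.148], 'torque': [-0.025, 0.447, 0.067], 'opening': 7.662, 'finger_force': 78.438}
```

View pics/s7.png

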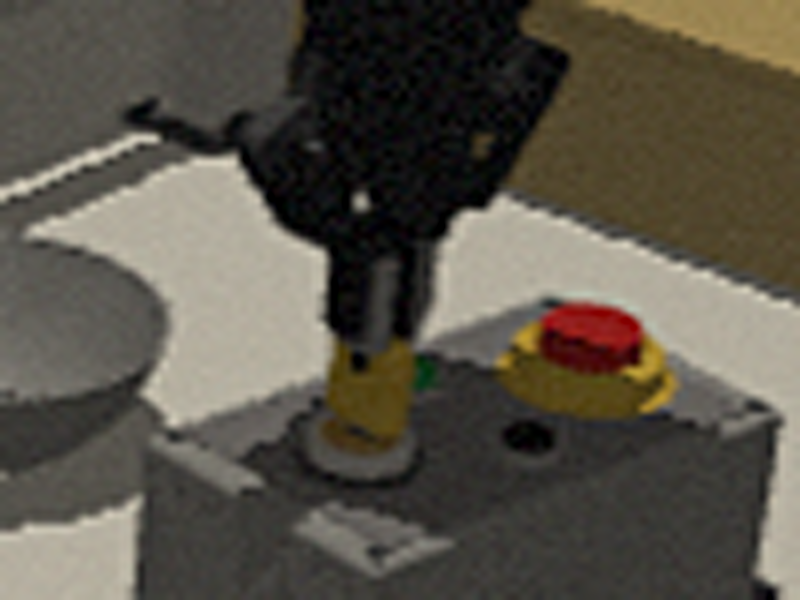

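The key is well into the cylinder, with the head's underside near (368,425), a few mm above the brass face. I press on and watch the force.

send_rows --pt "0 0 0 0 0 0.2 0" --pt "0 0 0 0 0 0.4 0" --pt "0 0 0 0 0 0.4 0"

```text
time: 18.3
tcp_pos: [558.0, -234.7, 103.5]
orientation: [3.141, 0.0, 3.02]
contact_force: [-3.7, 1.3, 9.6]
opening: 7.8
finger_force: 79.7
```

send_rows --pt "0 0 0 0 0 0.2 0" --pt "0 0 0 0 0 0.4 0" --pt "0 0 0 0 0 0.4 0"

```text
time: 18.68
tcp_pos: [558.9, -234.8, 102.5]
orientation: [-3.141, 0.003, 3.02]
contact_force: [-15.7, 3.6, 57.5]
opening: 7.6
finger_force: 87.7
```

send_rows --pt "0 0 0 0 0 -0.2 0" --pt "0 0 0 0 0 -0.3 0" --pt "0 0 0 0 0 -0.3 0"

```text
time: 19.05
tcp_pos: [558.2, -234.6, 103.2]
orientation: [-3.142, 0.001, 3.02]
contact_force: [-7.0, 1.3, 20.6]
opening: 7.5
finger_force: 81.6
```

```bash
python3 look.py s8; python3 -c "
from h import *
st()
c=shot('side')
for n in ('key_yellow','keyway'):
  print(n,[(d['at'],round(d['p'],2)) for d in optics.pinpoint('side',n)[:2]])"
```

```text
tcp [55.6 45.3]
tcp-35 [67.4 44. ]
keyway [58.2 45.1]
px per mm x,y,z [array([-0.143, -0.302]), array([ 0.13 , -0.248]), array([-0.34 ,  0.035])]
{'time': 19.1, 'joint_pos': [0.674, 0.963, -0.726, 1.474, 0.715, 0.98, 1.204], 'tcp_pos': [558.193, -234.661, 103.155], 'orientation': [-3.142, 0.001, 3.02], 'contact_force': [-8.804, 1.29, 20.425], 'torque': [0.422, 1.768, -0.02], 'opening': 7.775, 'finger_force': 81.63}
key_yellow [([226.6, 390.6], 0.74), ([256.7, 404.4], 0.66)]
keyway [([231.3, 394.2], 0.39)]
```

View pics/s8.png

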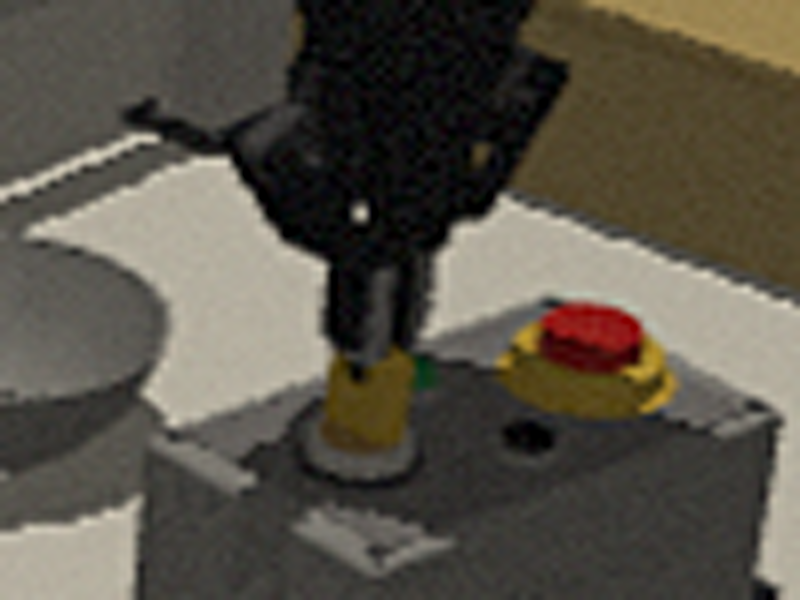

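The head's underside sits on the cylinder's face (lower edge at about (370,452), where home should be). To be sure, I ease the sideways force, wiggle and press once more.

send_rows --pt "0 0 0 0.1 0 0.0 0" --pt "0 0 2 0.1 0 0.1 0" --pt "0 0 -2 0.1 0 0.2 0" --pt "0 0 2 0.1 0 0.2 0" --pt "0 0 0 0.1 0 0.2 0" --pt "0 0 0 0.1 0 0.2 0"

```text
time: 20.0
tcp_pos: [558.3, -234.6, 102.7]
orientation: [-3.141, 0.004, 3.02]
contact_force: [-7.9, 2.4, 41.2]
opening: 7.8
finger_force: 85.2
```

send_rows --pt "0 0 0 0.05 0 -0.3 0" --pt "0 0 0 0.1 0 -0.3 0" --pt "0 0 5 0.1 0 -0.3 0" --pt "0 0 10 0.1 0 -0.3 0" --pt "0 0 15 0.1 0 -0.3 0" --pt "0 0 20 0.1 0 -0.3 0" --pt "0 0 20 0.1 0 -0.3 0"

```text
time: 20.88
tcp_pos: [556.3, -234.3, 103.4]
orientation: [3.141, 0.0, 2.67]
contact_force: [-2.3, 1.0, 8.8]
opening: 7.6
finger_force: 80.6
```

```bash
python3 -c "
from h import *
st()"
```

```text
{'time': 20.875, 'joint_pos': [0.641, 0.94, -0.638, 1.483, 0.641, 0.934, 0.909], 'tcp_pos': [556.289, -234.322, 103.376], 'orientation': [3.141, 0.0, 2.67], 'contact_force': [-2.251, 0.985, 8.791], 'torque': [0.349, 0.435, 0.092], 'opening': 7.629, 'finger_force': 80.61}
```

send_rows --pt "0 0 7 0 0 0 0" --pt "0 0 14 0 0 0 0" --pt "0 0 21 0 0 0 0" --pt "0 0 28 0 0 0 0" --pt "0 0 35 0 0 0 0" --pt "0 0 35 0 0 0 0"

```text
time: 21.62
tcp_pos: [556.4, -233.7, 103.4]
orientation: [3.141, -0.0, 2.059]
contact_force: [-1.8, 4.4, 9.7]
opening: 7.9
finger_force: 80.7
```

```bash
python3 -c "
from h import *
st()"
```

```text
{'time': 21.625, 'joint_pos': [0.571, 0.91, -0.479, 1.486, 0.496, 0.868, 0.414], 'tcp_pos': [556.373, -233.7, 103.411], 'orientation': [3.141, -0.0, 2.059], 'contact_force': [-1.847, 4.449, 9.686], 'torque': [1.094, 0.584, 0.098], 'opening': 7.863, 'finger_force': 80.701}
```

send_rows --pt "0 0 7 0.1 0 0 0" --pt "0 0 14 0.1 0 0 0" --pt "0 0 21 0.1 0 0 0" --pt "0 0 28 0.1 0 0 0" --pt "0 0 31 0.1 0 0 0" --pt "0 0 31 0.1 0 0 0"

```text
time: 22.38
tcp_pos: [556.1, -232.9, 103.4]
orientation: [3.141, -0.001, 1.519]
contact_force: [-0.5, 3.7, 8.7]
opening: 8.0
finger_force: 80.6
```

```bash
python3 -c "
from h import *
st()"
```

```text
{'time': 22.375, 'joint_pos': [0.502, 0.89, -0.331, 1.491, 0.352, 0.819, -0.008], 'tcp_pos': [556.069, -232.922, 103.372], 'orientation': [3.141, -0.001, 1.519], 'contact_force': [-0.546, 3.678, 8.749], 'torque': [0.977, 0.251, 0.11], 'opening': 7.976, 'finger_force': 80.634}
```

send_rows --pt "0 0 4 0.05 0 0 0" --pt "0 0 8 0.05 0 0 0" --pt "0 0 8 0.05 0 0 0"

```text
time: 22.75
tcp_pos: [556.2, -232.6, 103.4]
orientation: [3.141, -0.001, 1.379]
contact_force: [1.2, 3.1, 8.8]
opening: 7.6
finger_force: 80.5
```

```bash
python3 -c "
from h import *
st()"
```

```text
{'time': 22.75, 'joint_pos': [0.483, 0.886, -0.292, 1.492, 0.312, 0.808, -0.116], 'tcp_pos': [556.205, -232.598, 103.367], 'orientation': [3.141, -0.001, 1.379], 'contact_force': [1.227, 3.144, 8.791], 'torque': [0.806, 0.019, 0.099], 'opening': 7.563, 'finger_force': 80.531}
```

send_rows --pt "0 0 3 0 0 0 0" --pt "0 0 6 0 0 0 0" --pt "0 0 6 0 0 0 0"

```text
time: 23.12
tcp_pos: [556.4, -232.6, 103.4]
orientation: [3.14, -0.001, 1.274]
contact_force: [2.2, 3.5, 7.6]
opening: 7.6
finger_force: 80.5
```

```bash
python3 look.py s9;  python3 -c "
from h import *
st()
c=shot('side')
for d in optics.pinpoint('side','lever_grip')[:1]: print('lever',d['at'],d['p'])"
```

```text
tcp [56.1 45.3]
tcp-35 [67.8 44.1]
keyway [58.2 45.1]
px per mm x,y,z [array([-0.143, -0.302]), array([ 0.13 , -0.248]), array([-0.34 ,  0.035])]
{'time': 23.175, 'joint_pos': [0.47, 0.884, -0.263, 1.492, 0.282, 0.801, -0.194], 'tcp_pos': [556.391, -232.571, 103.378], 'orientation': [3.14, -0.001, 1.275], 'contact_force': [2.026, 2.093, 8.933], 'torque': [0.698, -0.317, 0.202], 'opening': 7.784, 'finger_force': 80.521}
lever [263.7, 240.3] 0.81
```

View pics/s9.png

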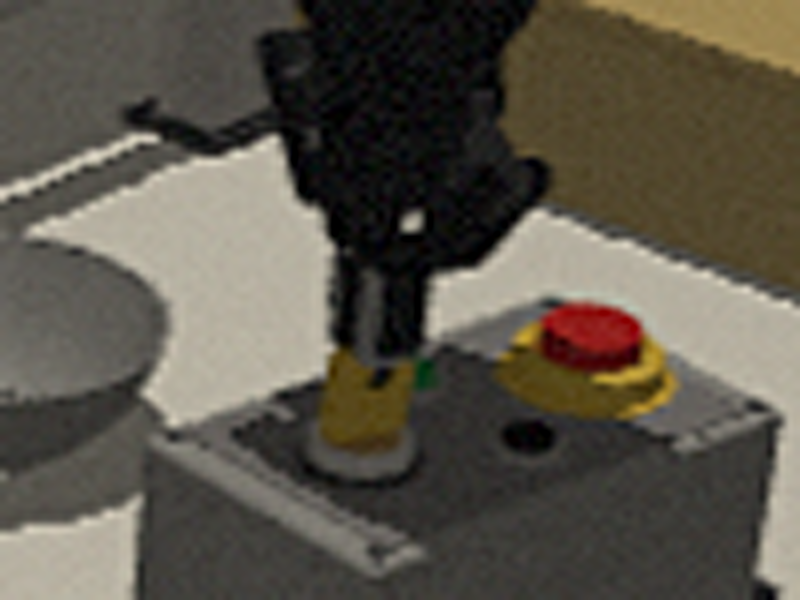

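The key is turned a quarter turn with its head seated at (365,440). The stop button is out, the lever is at rest, and the twist torque is rising against the stop. I hand in.

```bash
python3 -c "
from bench import job
print(job.close_job())"
```

```text
the job is handed in; nothing more can be done
None
```

I handed the job in with the oil pump's lever swung to its stop and back at rest, and the yellow key pushed home and held at its clockwise stop; no verdict came back, so success rests on my own force, torque and camera readings.

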